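Refill the tilt-out capsule bin from the scoop tray and shut it

ROBOT

A 6-joint arm with a two-finger parallel gripper is mounted at the origin on a cart in front of the work surface, level with it; the furniture and walls round the work are solid. World frame = base frame: x ahead of the robot, y to its left, z up, the work surface at z = 0. Lengths are in mm, angles in rad, forces in N, time in s.
With the tool pointing down it reaches from about 275 to 1000 mm from the base axis. Payload 8.4 kg.
Tool frame: the origin (TCP) lies at the very end of the fingers, on their centre line; the grasp point (between the pads) lies 19 mm behind it; z points along the fingers, y is the line along which they close (so a half turn about z gives the same grasp; the last joint's range is limited). The gripper opens to 85 mm and grips with 20 to 120 N. Pads are 22 mm wide; open, the fingers measure 114 mm over their backs; the gripper's body (76 mm by 85 mm) begins 54 mm behind the grasp point. The pads swing forward as they close: fully open they stand 13 mm farther back than shut.
Start: joints at [-1.273, 0.353, 1.633, -0, 1.155, -0.002], TCP at [184.579, -597.125, 231.281] pointing down, gripper open.
Joint ranges: [-2.63, 2.63], [-0.92, 2.1], [0.06, 2.66], [-1.3, 4.44], [0, 2.69], [-3.02, 3.02]. Speed limits (rad/s): [2.22, 2.22, 2.79, 3.14, 3.14, 3.14].

INTERFACE

Orientations are given as [roll, pitch, yaw] about the fixed x, y, z axes, in that order (R = Rz(yaw) Ry(pitch) Rx(roll)).
In Python, from rig import sensors, grab_frame, camera_params, order gives the robot as it stands. The module is installed in compiled form; this text tells all that it offers.
- The arm moves only by the tool move_arm, never from a script. Its argument "motion" is a list of rows, each a list of 7 numbers: the turn, a rotation vector about the tool's x, y, z in parts of the range, where 1.0 means 4 rad, then the shift along the tool's x, y, z in normalised numbers (1 is 1 m), then the finger opening in m, from 0 to 0.0854. A call has 1 to 8 rows; each row is the pose to reach, as a shift and turn from the pose commanded when the call began, along the tool's axes at that moment; what a row does not reach only later rows make up. A row lasts 1/8 s, in which the tool goes at most 62.5 mm and 10.7 degrees, less where a joint would pass 70% of its speed; a pose out of reach is approached as far as the arm can. Shift and turn numbers lie between -1 and 1, and a call with a number outside is refused. A call with a gripper value outside its range is refused whole. The fingers move at their own pace and stop on an object; "grip_force" is the grip in N (left out, the last holds). Time passes only in rows, so rows that repeat a pose let the fingers close. It gives the time, the measured TCP pose, the force, the opening and the grip force at its end, in the units of the state.
- sensors.sense(): the state, without advancing time (a new reading comes with each control period).
- grab_frame(name): name is "scene" or "top" or "wrist"; returns (picture, depth): 480x640x3 uint8, red, green, blue; 480x640 float32, mm along the optical axis (not along the pixel's ray), 0 where there is no reading.
- camera_params(name): a dict with "camera_matrix" (3x3 intrinsics, pixels), "k1" (the pictures are not rectified: a ray, as slopes to the right and down, at radius r is drawn at 1 + k1 r^2 times it, then the intrinsics apply), "world_from_camera" (4x4, takes a point from camera to world coordinates). Camera axes: x right, y down, z forward; pixel columns grow to the right and rows downward; lengths in mm; the calibration is good to about 2 mm. A picture is of the moment at which its call begins: read the wrist's pose just before it. camera_params takes no time and is no camera call; for the wrist camera it gives the pose at the moment of the call.
- order.sign_off(): hands the job in; it is judged then, once.
The state is a dict: "clock": time; "qpos": joint angles; "qvel": joint speeds; "joint_efforts": joint torques, N m; "eef_pos": TCP position; "tcp_rot": TCP orientation; "contact_force": force on the tool from outside, world axes, zero at the start; "wrist_torque": the same for the moment, N m; "opening": opening from 0.0 (shut) to 1.0 (fully open); "grasp_force": force on a finger pad.
Only numpy, scipy, OpenCV 4.12 (cv2) and the standard library are available. Lean on these libraries where they do the work, as an engineer would, in place of code of your own. Each camera call takes 0.05 s, during which the arm holds its last target. There are 200 camera calls.

TASK

Refill the capsule bin: pick up the steel scoop tray by its wooden handle and tip it at the bin's open mouth so that all five coffee capsules slide off into the bin. Set the empty tray back down flat on the worktop, then push the bin's tilted front shut until its catch snaps in and it stays fully closed. Leave the kettle and the two mugs where they stand.

Things in the scene. Friction and masses are not known exactly. Their poses are not given: they have to be found in the camera images.
- tray: Steel scoop tray, 0.16 kg, the five capsules on it, handle toward the robot (within 0.35 rad). Origin: centre of the pan's underside; x from handle to lip, z up. Pan 165 (x) by 124 (y) mm, floor 5 mm thick; rim 24 mm high, 4 mm thick on both sides and at the handle end; the lip end (+x) is open. The capsules slide toward the lip once it is tipped beyond about 26 to 36 degrees.
- tray_handle (a point): Middle of the tray's wooden handle: x = -146.5, y = 0, z = +14.5 mm in the tray's frame, same axes. The handle is 22 mm wide (y), 22 mm high and 100 mm long: it runs from x = -99 to -199 mm and from 3.5 to 25.5 mm above the tray's underside.
- tray_lip (a point): Point on the tray's floor in the middle of the open lip edge: x = +82.5, y = 0, z = +5 mm in the tray's frame, same axes. The side rims run down to 12 mm height over the last 30 mm before the lip.
- capsule_1: Brown coffee capsule: a truncated cone 28 mm high on a flat foil rim 36 mm across, 12 g, standing rim down on the tray. Origin: centre of the rim's underside; z: toward the small end.
- capsule_2: Yellow coffee capsule: a truncated cone 28 mm high on a flat foil rim 36 mm across, 12 g, standing rim down on the tray. Origin: centre of the rim's underside; z: toward the small end.
- capsule_3: Green coffee capsule: a truncated cone 28 mm high on a flat foil rim 36 mm across, 12 g, standing rim down on the tray. Origin: centre of the rim's underside; z: toward the small end.
- capsule_4: Dark red coffee capsule: a truncated cone 28 mm high on a flat foil rim 36 mm across, 12 g, standing rim down on the tray. Origin: centre of the rim's underside; z: toward the small end.
- capsule_5: Black coffee capsule: a truncated cone 28 mm high on a flat foil rim 36 mm across, 12 g, standing rim down on the tray. Origin: centre of the rim's underside; z: toward the small end.
- capsule_bin: The bin's wooden case, 230 wide (y), 140 deep (x), 160 mm high, fixed to the worktop, open at the front; it stands left or right of the tray, the kettle on the other side. Origin: centre of its underside; its front looks along its own -x, toward the robot (within 0.2 rad). The hinge of its tilting front runs along y at x = -70, z = 20 mm; its 12 mm top board ends at x = -70 mm.
- front (a joint): Tilt of the bin's front panel with the bin behind it, rad: 0 shut, 0.62 fully tilted out toward the robot; starts at 0.48 to 0.6. The stiff hinge stays where it is left (loaded, it may settle onto its open stop). Over the last 0.1 rad a spring-ball catch resists (about 6 N at the panel's top edge in all), then snaps in and holds the front shut; let go before that, it stays ajar.
- front_edge (a point): Middle of the panel's top edge, on its outer face, 140 mm above and 14 mm in front of the hinge line; 126 to 138 mm over the worktop while open. Its frame tilts with the front: x into the bin, y left, z up along the panel. Panel 230 wide, 146 high, 14 mm thick; a knob 22 mm across stands out 22 mm from its face, 72 mm above the hinge.
- bin_floor (a point): Middle of the steel bin's floor, 50 mm behind the hinge line, moving with the front; axes as front_edge. Inside the bin: x = -50 to +51, y = -95 to +95 mm, from z = 0 up to the 72 mm rear wall. While open, its mouth is the gap of 65 to 80 mm between the panel's top edge and the front edge of the case's top board.
- kettle: Dark blue electric kettle with a chrome handle, 153 by 214 mm, 212 mm high. Origin: centre of its underside. A bystander.
- mug_1: White mug, 80 mm across (113 with its handle), 91 mm high, at the near left. Origin: centre of its underside. A bystander.
- mug_2: Low olive-green cup, 65 mm across (94 with its handle), 52 mm high, at the near right. Origin: centre of its underside. A bystander.

How it is judged:
By the outcome, as a careful person would: the job done as asked, in the order asked, and still so for the second after the job is handed in, with the robot touching nothing.
It also fails if it takes over 72 s, if anything falls off the work surface, if the arm or the gripper's body presses on something with over 40 N, if the wrist force passes 120 N, or if a joint passes its speed limit or range.

## Working session

There is one attempt and no reset: what is moved stays moved. The work goes in short steps, Python scripts to look and compute and a tool call to move; the robot and the scene stay as the last step left them, time stands still between calls to the robot, and variables do not carry over. Pictures are saved under pics/ and viewed, at most 10 in all, crops included, and the job is handed in when it is done.

Besides the shell and the picture viewer there is one more tool, called after "Emit:" as name(argument=value, ...), one argument or row to a line, values as JSON. move_arm: Moves the arm, as the interface text tells. Its arguments: {"type":"object","properties":{"motion":{"type":"array","items":{"type":"array","items":{"type":"number"}}},"grip_force":{"type":"number"}},"required":["motion"]}

```bash
mkdir -p pics; ls; cat > h.py <<'E'
import numpy as np, cv2
from rig import sensors, grab_frame, camera_params, order
from scipy.spatial.transform import Rotation as R
def snap(name,tag):
    p=camera_params(name); im,d=grab_frame(name)
    np.savez(f'{tag}.npz',im=im,d=d,K=p['camera_matrix'],k1=p['k1'],T=p['world_from_camera'])
    cv2.imwrite(f'pics/{tag}.png',im[:,:,::-1]); return im,d
def ray(tag,uv):
    f=np.load(f'{tag}.npz'); K=f['K']; k=float(f['k1'])
    q=cv2.undistortPoints(np.array(uv,float).reshape(-1,1,2),K,np.array([k,0,0,0.]))[:,0]
    c=np.c_[q,np.ones(len(q))]; T=f['T']; return T[:3,3],c@T[:3,:3].T
def onz(tag,uv,z):
    o,d=ray(tag,uv); return o+d*((np.atleast_1d(z)-o[2])/d[:,2])[:,None]
def dep(tag,uv):
    f=np.load(f'{tag}.npz'); o,d=ray(tag,uv); D=f['d']
    return np.array([o+r*np.median(D[int(v)-1:int(v)+2,int(u)-1:int(u)+2]) for r,(u,v) in zip(d,uv)])
def cloud(tag):
    f=np.load(f'{tag}.npz'); v,u=np.mgrid[:480,:640]; o,d=ray(tag,np.c_[u.ravel(),v.ravel()])
    P=o+d*f['d'].reshape(-1,1); P[f['d'].ravel()==0]=np.nan; return P.reshape(480,640,3)
E
python3 -c "
from h import *
print(sensors.sense())
snap('top','top0');snap('scene','sc0')
for n in('top','scene','wrist'):print(camera_params(n))
"
```

```text
pics
{'clock': 0.0, 'qpos': array([-1.27342951e+00,  3.53659019e-01,  1.63412387e+00,  3.67929126e-06,
        1.15518755e+00, -2.40185013e-03]), 'qvel': array([ 1.32379428e-03,  2.25224564e-05, -1.54426463e-03, -2.24889454e-03,
       -1.07937730e-03,  4.40671041e-04]), 'joint_efforts': array([-3.97018492e-03, -6.05264711e+01, -3.42080891e+01, -4.34993462e-04,
        9.35057615e-03, -6.86331674e-06]), 'eef_pos': array([ 184.42531621, -596.68199969,  230.55927738]), 'tcp_rot': array([-3.14021488e+00, -6.67325737e-06,  2.99767178e-01]), 'contact_force': array([ 0.94902999, -0.12560711,  0.69718284]), 'wrist_torque': array([0.00687872, 0.04651544, 0.04078655]), 'grasp_force': 0.0, 'opening': 1.0000389458034407}
{'camera_matrix': array([[483.49836572,   0.        , 309.58721108],
       [  0.        , 483.49836572, 243.48214519],
       [  0.        ,   0.        ,   1.        ]]), 'k1': 0.006631560843645558, 'world_from_camera': array([[ 5.79912416e-03, -9.92645767e-01,  1.20916300e-01,
         3.96214766e+02],
       [-9.99707474e-01, -8.59426292e-03, -2.26076298e-02,
         3.009
[... 612 characters left out ...]
e-01, -7.07378240e-01,
         1.02965496e+03],
       [ 0.00000000e+00,  0.00000000e+00,  0.00000000e+00,
         1.00000000e+00]])}
{'camera_matrix': array([[413.15233258,   0.        , 322.50421729],
       [  0.        , 413.15233258, 242.1280159 ],
       [  0.        ,   0.        ,   1.        ]]), 'k1': -0.041704680451518365, 'world_from_camera': array([[ 2.94597589e-01, -9.21418568e-01, -2.53377354e-01,
         2.48464524e+02],
       [-9.55620373e-01, -2.84442079e-01, -7.66968506e-02,
        -5.76802472e+02],
       [-1.40127916e-03,  2.64727269e-01, -9.64322306e-01,
         3.73877201e+02],
       [ 0.00000000e+00,  0.00000000e+00,  0.00000000e+00,
         1.00000000e+00]])}
```

View pics/top0.png

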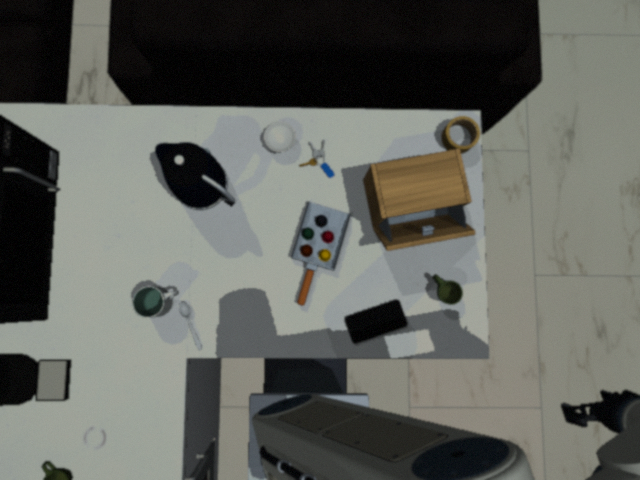

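View pics/sc0.png

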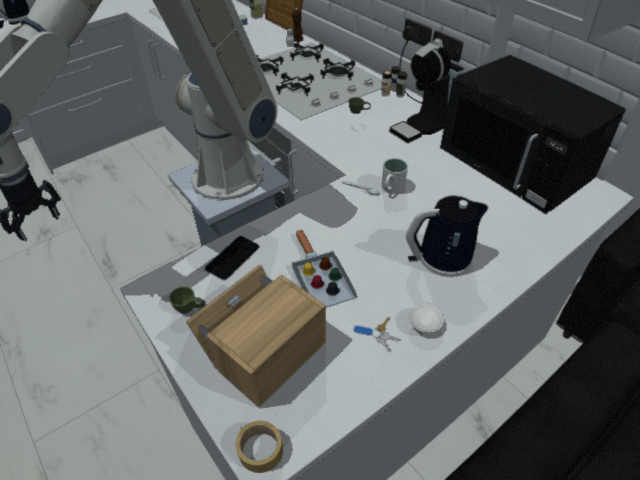

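The top view shows the tray at about (320,237) with its handle ending near (302,303). The bin is to the right: top board (370-468, 155-215), panel edge near (385,248)-(473,233). I'll enlarge that area.

```bash
python3 -c "
from h import *
im=cv2.imread('pics/top0.png')[140:312,280:484]
im=cv2.convertScaleAbs(im,alpha=1.3,beta=15)
cv2.imwrite('pics/topc.png',cv2.resize(im,None,fx=3.9,fy=3.4884,interpolation=cv2.INTER_CUBIC))
P=cloud('top0')
for u,v in [(304,285),(420,180),(340,235),(430,240),(250,300)]: print(u,v,P[v,u].round())
"
```

```text
304 285 [443.  15.  25.]
420 180 [ 701. -272.  158.]
340 235 [582. -84.   5.]
430 240 [ 553. -300.  134.]
250 300 [402. 161.   1.]
```

View pics/topc.png

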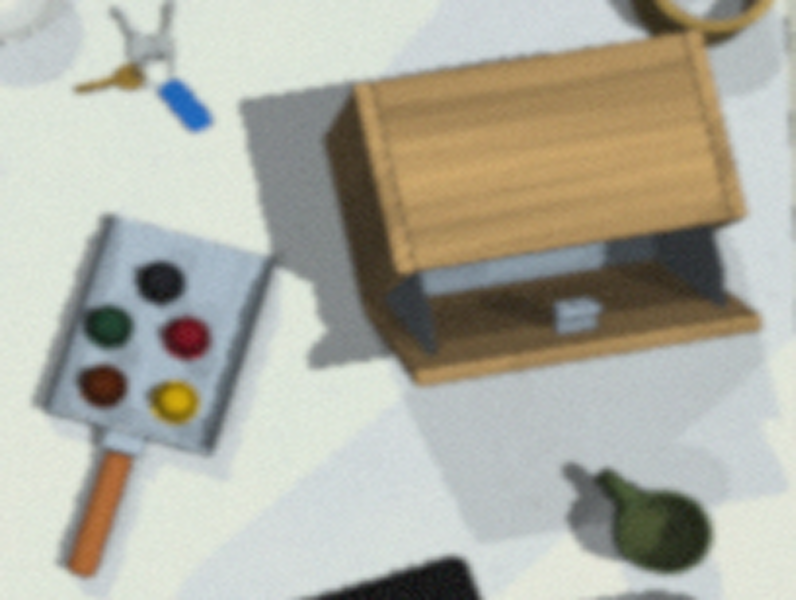

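Crop: top board corners (357,88), (700,33), (745,213), (403,272). Panel outer top edge runs (417,383)-(760,327). Handle runs (118,452) to (80,575). Tray corners are (108,213), (275,258), (210,452), (45,408).

```bash
python3 -c "
from h import *
c=lambda a:[(280+x/3.9-.37,140+y/3.4884-.36) for x,y in a]
B=onz('top0',c([(357,88),(700,33),(745,213),(403,272)]),160); print('board',B.round(1))
print('sides',np.linalg.norm(np.roll(B,-1,0)-B,axis=1).round())
E=onz('top0',c([(417,383),(760,327)]),132); print('edge',E.round(1),np.linalg.norm(E[1]-E[0]))
T=onz('top0',c([(108,213),(275,258),(210,452),(45,408)]),[12,12,24,24]); print('tray',T.round(1),np.linalg.norm(np.roll(T,-1,0)-T,axis=1).round(), T.mean(0))
H=onz('top0',c([(118,452),(80,575)]),25); print('handle',H.round(1),np.linalg.norm(H[1]-H[0]))
P=cloud('top0')
# handle cloud fit
m=(P[...,2]>15)&(P[...,2]<35)&(P[...,0]<490)&(P[...,0]>370)&(abs(P[...,1])<60)
Q=P[m]; print(len(Q),Q.mean(0)); w,V=np.linalg.eigh(np.cov(Q[:,:2].T)); print(V[:,1],np.arctan2(V[1,1],V[0,1]))
m=(P[...,2]>145)&(P[...,2]<175)&(P[...,0]>500)&(P[...,1]<-120)&(P[...,1]>-450)
Q=P[m].astype(np.float32); print('boardcloud',len(Q),Q[:,2].mean(),cv2.minAreaRect(Q[:,:2]))
yaw=np.arctan2(*(B[0]-B[1])[:2]*[-1,1])if 0 else np.arctan2(-(B[0]-B[1])[0],(B[0]-B[1])[1]); print('binyaw',yaw, np.arctan2(-(E[0]-E[1])[0],(E[0]-E[1])[1]))
ux=np.array([np.cos(yaw),np.sin(yaw),0]); uy=np.array([-ux[1],ux[0],0])
o=B[2:].mean(0)*[1,1,0]
# bin-frame profile: relative to board front mid
q=(P-o); X=q@ux;Y=q@uy;Z=P[...,2]
for y0 in(-80,-40,40,80):
  s=(abs(Y-y0)<8)&(X>-110)&(X<20); i=np.argsort(X[s]); print(y0,[(int(a),int(b)) for a,b in zip(X[s][i][::6],Z[s][i][::6])])
"
```

```text
board [[ 738.1 -149.3  160. ]
 [ 781.5 -371.7  160. ]
 [ 649.5 -396.4  160. ]
 [ 604.8 -177.2  160. ]]
sides [227. 134. 224. 136.]
edge [[ 529.  -190.2  132. ]
 [ 571.7 -413.5  132. ]] 227.38872753833473
tray [[ 676.7    7.    12. ]
 [ 641.5 -112.1   12. ]
 [ 485.8  -64.9   24. ]
 [ 519.2   50.1   24. ]] [124. 163. 120. 164.] [580.8160331  -29.96044593  18.        ]
handle [[485.3  -0.9  25. ]
 [390.5  24.7  25. ]] 98.15832514891976
325 [441.36134181   9.34430639  24.65610968]
[-0.93137239  0.36406796] 2.768960762067964Traceback (most recent call last):
  File "<string>", line 14, in <module>
    Q=P[m].astype(np.float32); print('boardcloud',len(Q),Q[:,2].mean(),cv2.minAreaRect(Q[:,:2]))
                                                                       ~~~~~~~~~~~~~~~^^^^^^^^^
cv2.error: OpenCV(4.12.0) /io/opencv/modules/imgproc/src/convhull.cpp:143: error: (-215:Assertion failed) total >= 0 && (depth == CV_32F || depth == CV_32S) in function 'convexHull'
```

```bash
cat >> h.py <<'E'
def toolR(yaw,a):  # tool x forward along yaw, fingers tilted forward by a rad from straight down
    h=np.array([np.cos(yaw),np.sin(yaw),0]); u=np.array([0,0,1.])
    x=np.cos(a)*h+np.sin(a)*u; z=np.sin(a)*h-np.cos(a)*u
    return np.c_[x,np.cross(z,x),z]
def cur():
    s=sensors.sense(); return np.array(s['eef_pos']),R.from_euler('xyz',s['tcp_rot']).as_matrix()
def row(p,Rt,frm=None):
    p0,R0=frm or cur()
    return R.from_matrix(R0.T@Rt).as_rotvec().round(4), (R0.T@(np.array(p)-p0)/1000).round(4)
E
python3 -c "
from h import *
print(row([420,16,150],toolR(-.275,.35)))
P=cloud('top0'); ux=np.array([.9814,.192,0]); uy=np.array([-.192,.9814,0]); o=np.array([627.1,-286.8,0])
q=P-o; X=q@ux;Y=q@uy;Z=P[...,2]
for y0 in(-60,60):
  s=(abs(Y-y0)<6)&(X>-110)&(X<20); i=np.argsort(X[s]); print(y0,[(int(a),int(b)) for a,b in zip(X[s][i][::5],Z[s][i][::5])])
"
```

```text
(array([-0.1018,  0.3406,  0.5687]), array([ 0.406 , -0.5157,  0.0813]))
-60 [(-109, 0), (-105, 0), (-102, -1), (-99, 1), (-96, 1), (-93, 0), (-90, 3), (-87, 6), (-83, 0), (-81, 137), (-79, 139), (-78, 137), (-76, 141), (-75, 5), (-74, 144), (-72, 0), (-69, 145), (-65, 134), (-62, 124), (-59, 122), (-56, 120), (-53, 111), (-49, 104), (-46, 101), (-40, 91), (-37, 83), (-33, 78), (-29, 72), (-25, 64), (-21, 53), (-17, 50), (-13, 42), (-8, 31), (-4, 27), (-1, 152), (0, 153), (0, 27), (2, 22), (3, 159), (4, 158), (6, 163), (7, 160), (8, 32), (10, 36), (11, 31), (12, 164), (14, 29), (16, 162), (19, 161)]
60 [(-109, 5), (-106, -2), (-103, 1), (-100, 4), (-97, 1), (-94, 2), (-91, -2), (-88, 1), (-83, -3), (-80, 133), (-79, -1), (-77, -4), (-76, 1), (-75, 144), (-73, 139), (-72, 3), (-70, 139), (-67, 135), (-64, 130), (-62, 129), (-58, 120), (-55, 115), (-51, 108), (-49, 105), (-44, 93), (-41, 92), (-38, 88), (-34, 80), (-30, 70), (-26, 66), (-22, 57), (-19, 51), (-14, 49), (-9, 36), (-5, 27), (-3, 28), (-1, 157), (0, 165), (1, 26), (2, 164), (3, 162), (5, 164), (6, 29), (7, 161), (9, 37), (10, 158), (11, 31), (13, 35), (14, 159), (16, 162), (19, 162)]
```

The rows are not in the units I measure in: turns go in shares of 4 rad. I convert before sending: 0.57 rad is 0.1425.

Emit:
move_arm(
  motion=[
    [-0.025,0.085,0.1425,0.406,-0.516,0.08,0.06],
    [-0.025,0.085,0.1425,0.406,-0.516,0.08,0.06],
    [-0.025,0.085,0.1425,0.406,-0.516,0.08,0.06],
    [-0.025,0.085,0.1425,0.406,-0.516,0.08,0.06],
    [-0.025,0.085,0.1425,0.406,-0.516,0.08,0.06],
    [-0.025,0.085,0.1425,0.406,-0.516,0.08,0.06],
    [-0.025,0.085,0.1425,0.406,-0.516,0.08,0.06],
    [-0.025,0.085,0.1425,0.406,-0.516,0.08,0.06],
  ],
  grip_force=110,
)

```text
clock: 1.1
eef_pos: [359.1, -143.0, 172.0]
tcp_rot: [-3.141, -0.349, -0.277]
contact_force: [0.9, -0.9, 0.1]
opening: 0.703
grasp_force: 0.0
```

```bash
python3 -c "
from h import *
Rt=toolR(-.275,.35); print(row([420,16,150],Rt)); print(row([458,6,6]-Rt[:,2]*60,Rt))
print(row([458,6,6]-Rt[:,2]*60,Rt,([420,16,150],Rt)))"
```

```text
(array([ 0.0003,  0.0009, -0.0018]), array([ 0.0066, -0.1695,  0.0259]))
(array([ 0.0003,  0.0009, -0.0018]), array([-0.0057, -0.1702,  0.1147]))
(array([0., 0., 0.]), array([-0.0125, -0.0007,  0.0887]))
```

Emit:
move_arm(
  motion=[
    [0,0,0,0.004,-0.17,0.04,0.06],
    [0,0,0,0.004,-0.17,0.04,0.06],
    [0,0,0,0.004,-0.17,0.04,0.06],
    [0,0,0,0.004,-0.17,0.04,0.06],
    [0,0,0,0.004,-0.17,0.04,0.06],
  ],
)

```text
clock: 1.72
eef_pos: [422.1, 15.5, 135.3]
tcp_rot: [3.141, -0.347, -0.273]
contact_force: [-0.4, 0.3, 0.3]
opening: 0.702
grasp_force: 0.0
```

```bash
python3 -c "
from h import *
snap('wrist','w1'); P=cloud('w1')
print(cur()[0].round(1))
m=(P[...,2]>18)&(P[...,2]<32)&(P[...,0]<480)&(P[...,0]>380)&(abs(P[...,1])<50)
Q=P[m]; print(len(Q),Q.mean(0),Q.min(0),Q.max(0)); l=np.polyfit(Q[:,0],Q[:,1],1); print(l,np.polyval(l,455))
"
```

```text
[421.7  14.6 135.4]
4844 [434.12761194  13.37399623  25.14762302] [386.97005558  -9.80366313  18.76628507] [479.92962128  35.66251157  28.19305616]
[ -0.28379067 136.57536021] 7.450607324070262
```

View pics/w1.png

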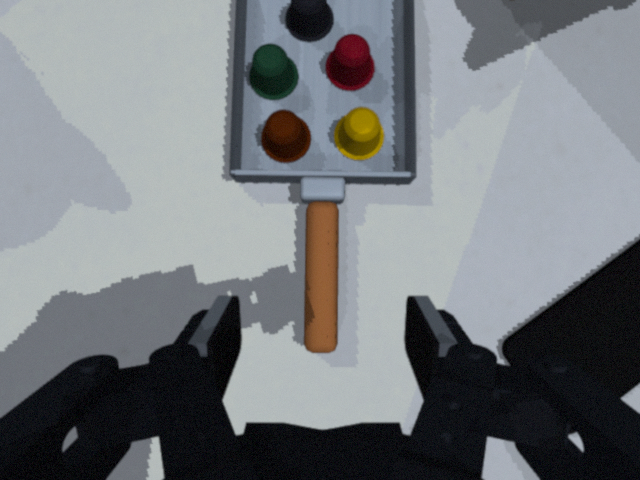

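The handle runs from (322,203) to (320,350), centred between the fingers and in line with them, so I'll descend.

```bash
python3 -c "
from h import *
Rt=toolR(-.277,.35); print(row([458,6.5,6],Rt)); print(row([458,6.5,50],Rt))"
```

```text
(array([-0.0005,  0.0033,  0.0029]), array([-0.009 , -0.0021,  0.1343]))
(array([-0.0005,  0.0033,  0.0029]), array([ 0.0059, -0.0021,  0.0929]))
```

Scaled: 0.003 rad is 0.0008.

Emit:
move_arm(
  motion=[
    [0,0.0008,0.0008,-0.009,-0.002,0.05,0.05],
    [0,0.0008,0.0008,-0.009,-0.002,0.09,0.05],
    [0,0.0008,0.0008,-0.009,-0.002,0.115,0.05],
    [0,0.0008,0.0008,-0.009,-0.002,0.128,0.05],
    [0,0.0008,0.0008,-0.009,-0.002,0.134,0.05],
    [0,0.0008,0.0008,-0.009,-0.002,0.134,0.05],
  ],
)

```text
clock: 2.52
eef_pos: [461.1, 4.2, 13.2]
tcp_rot: [-3.14, -0.34, -0.281]
contact_force: [-0.2, -0.4, 0.2]
opening: 0.588
grasp_force: 0.0
```

Emit:
move_arm(
  motion=[
    [0,0,0,0,0,0,0.01],
    [0,0,0,0,0,0,0.01],
    [0,0,0,0,0,0,0.01],
    [0,0,0,0,0,0,0.01],
    [0,0,0,0,0,0,0.01],
    [0,0,0,0,0,0,0.01],
  ],
  grip_force=110,
)

```text
clock: 3.28
eef_pos: [461.0, 5.0, 13.6]
tcp_rot: [-3.14, -0.341, -0.279]
contact_force: [-3.1, -0.0, 7.9]
opening: 0.22
grasp_force: 107.6
```

```bash
python3 -c "
from h import *
s=sensors.sense();print(s); Rt=toolR(-.277,.35); print(row([458,6.5,6],Rt))"
```

```text
{'clock': 3.275, 'qpos': array([ 0.09792133,  0.40164158,  2.35709956, -1.09249987,  0.13725167,
        3.01636929]), 'qvel': array([ 0.00167046, -0.00014718,  0.00240184, -0.00025792,  0.00199563,
       -0.00188615]), 'joint_efforts': array([  0.29019121, -38.89205575, -12.77039051,  -0.2866348 ,
        -0.70823763,  -0.04943494]), 'eef_pos': array([460.99809025,   4.96645039,  13.56079616]), 'tcp_rot': array([-3.13984515, -0.34104292, -0.27895884]), 'contact_force': array([-3.06755501, -0.01404543,  7.94227852]), 'wrist_torque': array([-0.19246828,  0.04611471, -0.15396051]), 'grasp_force': 107.57554292678833, 'opening': 0.22028259178844942}
(array([-0.0011,  0.009 , -0.0019]), array([-0.0056, -0.0006,  0.006 ]))
```

Joint 6 is at its limit because the forward tilt puts the wrist near its singularity. I'll release, rise, and re-grasp with the tool vertical.

Scaled: -0.34 rad is -0.085.

Emit:
move_arm(
  motion=[
    [0,0,0,0,0,0,0.055],
    [0,0,0,0,0,0,0.055],
    [0,0,0,0,0,0,0.055],
    [0,0,0,0,0,-0.03,0.055],
    [0,0,0,0,0,-0.08,0.055],
    [0,-0.0375,0,0,0,-0.08,0.055],
    [0,-0.085,0,0,0,-0.08,0.055],
    [0,-0.085,0,0,0,-0.08,0.055],
  ],
)

```text
clock: 4.28
eef_pos: [437.6, 13.0, 89.8]
tcp_rot: [-3.136, 0.0, -0.278]
contact_force: [-0.1, -0.7, -0.8]
opening: 0.646
grasp_force: 0.0
```

```bash
python3 -c "
from h import *
s=sensors.sense();print(s['qpos'],s['eef_pos'],s['tcp_rot']); Rt=toolR(-.277,0); print(row([456,7,3],Rt))"
```

```text
[0.02211883 0.2728247  2.14310077 0.0078314  0.72451402 1.86517765] [437.57020153  12.95966458  89.80577144] [-3.13628890e+00  4.18963068e-04 -2.78122722e-01]
(array([-0.0053,  0.0004, -0.0011]), array([0.0194, 0.0011, 0.0868]))
```

Healthy joints now. A quick check that the handle hasn't moved, then descend.

```bash
python3 -c "
from h import *
snap('top','t2'); snap('wrist','w2'); P=cloud('w2')
m=(P[...,2]>18)&(P[...,2]<32)&(P[...,0]<482)&(P[...,0]>380)&(abs(P[...,1])<40)
Q=P[m]; print(len(Q),Q.min(0),Q.max(0)); l=np.polyfit(Q[:,0],Q[:,1],1); print(l,np.polyval(l,456))
"
```

```text
6935 [388.01222209 -15.41731915  18.32401495] [481.99805158  35.11596837  28.33071348]
[ -0.28345904 136.1155988 ] 6.858275897483935
```

Scaled: -0.005 rad is -0.0013.

Emit:
move_arm(
  motion=[
    [-0.0013,0,0,0.019,0.001,0.03,0.055],
    [-0.0013,0,0,0.019,0.001,0.06,0.055],
    [-0.0013,0,0,0.019,0.001,0.078,0.055],
    [-0.0013,0,0,0.019,0.001,0.086,0.055],
    [-0.0013,0,0,0.019,0.001,0.086,0.055],
  ],
)

```text
clock: 5.0
eef_pos: [452.6, 6.3, 2.1]
tcp_rot: [3.138, 0.001, -0.278]
contact_force: [-0.0, -0.0, 1.1]
opening: 0.643
grasp_force: 0.0
```

Emit:
move_arm(
  motion=[
    [0,0,0,0,0,0,0.01],
    [0,0,0,0,0,0,0.01],
    [0,0,0,0,0,0,0.01],
    [0,0,0,0,0,0,0.01],
    [0,0,0,0,0,0,0.01],
    [0,0,0,0,0,0,0.01],
  ],
  grip_force=115,
)

```text
clock: 5.75
eef_pos: [453.9, 6.2, 3.2]
tcp_rot: [3.139, -0.001, -0.278]
contact_force: [-1.6, 0.4, 8.9]
opening: 0.231
grasp_force: 112.3
```

Emit:
move_arm(
  motion=[
    [0,0,0,0,0,-0.005,0.01],
    [0,0,0,0,0,-0.015,0.01],
    [0,0,0,0,0,-0.03,0.01],
    [0,0,0,0,0,-0.045,0.01],
    [0,0,0,0,0,-0.06,0.01],
    [0,0,0,0,0,-0.075,0.01],
    [0,0,0,0,0,-0.08,0.01],
    [0,0,0,0,0,-0.08,0.01],
  ],
)

```text
clock: 6.75
eef_pos: [453.6, 6.4, 82.7]
tcp_rot: [3.139, -0.001, -0.278]
contact_force: [0.4, -0.5, -3.4]
opening: 0.233
grasp_force: 112.8
```

```bash
python3 -c "
from h import *
print(sensors.sense()['qpos'],cur()[0]); snap('wrist','w3'); P=cloud('w3')
h=np.array([np.cos(-.278),np.sin(-.278)]); p=cur()[0][:2]
X=(P[...,:2]-p)@h; Y=(P[...,:2]-p)@np.array([-h[1],h[0]])
for y0 in (-55,0,60,-60):
  for x in range(60,240,20):
    m=(abs(X-x)<4)&(abs(Y-y0)<3)
    if m.any(): print(y0,x,P[...,2][m].mean().round(1),end='; ')
  print()
"
```

```text
[ 0.01328016  0.30703681  2.11439834 -0.00478119  0.72028641  1.86586636] [453.62990693   6.44390857  82.68639979]
-55 60 91.7; -55 80 91.5; -55 100 90.9; 
0 60 84.6; 0 80 84.4; 0 100 84.3; 
60 60 96.5; 60 80 96.4; 60 100 95.3; 
-60 60 97.6; -60 80 97.5; -60 100 96.6;
```

View pics/w3.png

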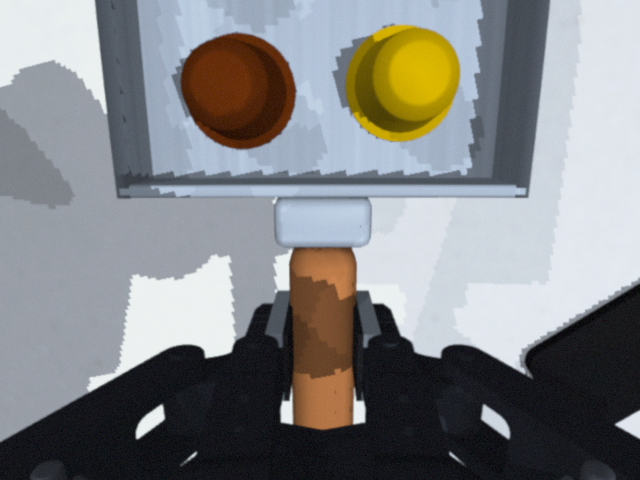

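Held level; tray rim at (120-528,190), capsules undisturbed. Planning the carry and the tip.

```bash
python3 -c "
from h import *
print('rim',onz('w3',[(322,186)],79.5+24), cur()[0])
p0,R0=cur()
C=([337.7,-343.4,208],toolR(.193,0))
print('carry',row(*C,([453.6,6.4,210],toolR(-.278,0))))
def pose(b,x,z,y=0):
    b=np.radians(b); Rt=toolR(.193,-b); ux=np.array([.9814,.192,0]); uy=np.array([-.192,.9814,0])
    L=np.array([627.1,-286.8,0])+x*ux+y*uy+[0,0,z]; return L-Rt@[215,0,-1.8],Rt
for a in [(20,-60,168),(20,-47,152),(30,-47,146),(40,-47,139),(50,-47,132)]:
    print(a,pose(*a)[0].round(),row(*pose(*a),C))
"
```

```text
rim [[502.30190603  -6.82174637 103.5       ]] [453.30725455   6.45380428  82.25811937]
carry (array([ 0.   ,  0.   , -0.471]), array([-0.0155,  0.3682,  0.002 ]))
(20, -60, 168) [ 369. -337.  240.] (array([-0.    , -0.3491,  0.    ]), array([ 0.0322, -0.    , -0.0318]))
(20, -47, 152) [ 382. -335.  224.] (array([-0.    , -0.3491,  0.    ]), array([ 0.0452, -0.    , -0.0158]))
(30, -47, 146) [ 397. -332.  252.] (array([-0.    , -0.5236,  0.    ]), array([ 0.0608, -0.    , -0.0439]))
(40, -47, 139) [ 418. -328.  276.] (array([-0.    , -0.6981, -0.    ]), array([ 0.082 , -0.    , -0.0678]))
(50, -47, 132) [ 444. -323.  296.] (array([-0.    , -0.8727,  0.    ]), array([ 0.1083, -0.    , -0.0875]))
```

Emit:
move_arm(
  motion=[
    [0,0,0,0,0,-0.008,0.01],
    [0,0,0,0,0,-0.025,0.01],
    [0,0,0,0,0,-0.045,0.01],
    [0,0,0,0,0,-0.065,0.01],
    [0,0,0,0,0,-0.085,0.01],
    [0,0,0,0,0,-0.105,0.01],
    [0,0,0,0,0,-0.12,0.01],
    [0,0,0,0,0,-0.127,0.01],
  ],
)

```text
clock: 7.8
eef_pos: [453.7, 6.8, 210.0]
tcp_rot: [3.139, -0.001, -0.278]
contact_force: [-0.1, -0.3, -2.6]
opening: 0.231
grasp_force: 112.9
```

Scaled: -0.25 rad is -0.0625.

Emit:
move_arm(
  motion=[
    [0,0,-0.0038,0,0.01,0,0.01],
    [0,0,-0.01,-0.001,0.03,0,0.01],
    [0,0,-0.0188,-0.002,0.055,0,0.01],
    [0,0,-0.0275,-0.003,0.083,0,0.01],
    [0,0,-0.0375,-0.004,0.111,0,0.01],
    [0,0,-0.0475,-0.005,0.139,0,0.01],
    [0,0,-0.055,-0.006,0.167,0,0.01],
    [0,0,-0.0625,-0.007,0.19,0,0.01],
  ],
)

```text
clock: 8.8
eef_pos: [393.3, -175.1, 209.1]
tcp_rot: [3.139, 0.002, -0.027]
contact_force: [0.7, -0.5, -2.0]
opening: 0.232
grasp_force: 112.9
```

```bash
python3 -c "
from h import *
print(row([337.7,-343.4,208],toolR(.193,0)),sensors.sense()['qpos'])"
```

```text
(array([ 0.0026,  0.0027, -0.22  ]), array([-0.051 ,  0.1697,  0.0017])) [-0.41946385  0.07147972  2.05092255 -0.00424505  1.02031274  1.18053043]
```

Scaled: -0.22 rad is -0.055.

Emit:
move_arm(
  motion=[
    [0,0,-0.005,-0.005,0.018,0,0.01],
    [0,0,-0.0138,-0.013,0.043,0,0.01],
    [0,0,-0.0225,-0.021,0.07,0,0.01],
    [0,0,-0.0313,-0.029,0.097,0,0.01],
    [0,0,-0.04,-0.037,0.124,0,0.01],
    [0,0,-0.0475,-0.044,0.148,0.001,0.01],
    [0,0,-0.0525,-0.049,0.164,0.002,0.01],
    [0,0,-0.055,-0.051,0.17,0.002,0.01],
  ],
)

```text
clock: 9.8
eef_pos: [337.7, -343.0, 207.6]
tcp_rot: [3.14, 0.003, 0.191]
contact_force: [0.1, 0.6, -2.2]
opening: 0.235
grasp_force: 113.0
```

```bash
cat >> h.py <<'E'
def pose(b,x,z,y=0):
    b=np.radians(b); Rt=toolR(.193,-b); ux=np.array([.9814,.192,0]); uy=np.array([-.192,.9814,0])
    L=np.array([627.1,-286.8,0])+x*ux+y*uy+[0,0,z]; return L-Rt@[215,0,-1.8],Rt
E
python3 -c "
from h import *
for a in [(20,-60,168),(20,-47,152)]: print(a,pose(*a)[0].round(),row(*pose(*a)))
print(sensors.sense()['qpos'])"
```

```text
(20, -60, 168) [ 369. -337.  240.] (array([ 0.0015, -0.3465, -0.0019]), array([ 0.0321,  0.0003, -0.0323]))
(20, -47, 152) [ 382. -335.  224.] (array([ 0.0015, -0.3465, -0.0019]), array([ 0.0451,  0.0003, -0.0163]))
[-0.79410746  0.15541817  1.95692476 -0.00369326  1.02918055  0.58715197]
```

Scaled: -0.346 rad is -0.0865.

Emit:
move_arm(
  motion=[
    [0,-0.01,0,0.004,0,-0.005,0.01],
    [0,-0.025,0,0.01,0,-0.012,0.01],
    [0,-0.0425,0,0.017,0,-0.019,0.01],
    [0,-0.06,0,0.024,0,-0.026,0.01],
    [0,-0.075,0,0.03,0,-0.031,0.01],
    [0,-0.0865,0,0.036,0,-0.028,0.01],
    [0,-0.0865,0,0.041,0,-0.022,0.01],
    [0,-0.0865,0,0.045,0,-0.016,0.01],
  ],
)

```text
clock: 10.8
eef_pos: [382.9, -333.5, 223.5]
tcp_rot: [3.139, 0.347, 0.191]
contact_force: [-0.3, -0.1, -2.5]
opening: 0.23
grasp_force: 113.0
```

```bash
python3 -c "
from h import *
print(sensors.sense()['qpos'])
snap('scene','s4'); snap('wrist','w4')
a=cv2.imread('pics/s4.png')[180:420,140:400]; b=cv2.imread('pics/w4.png')
a=cv2.resize(a,None,fx=1.6,fy=1.6); b=cv2.resize(b,(512,384))[:, 64:448]
cv2.imwrite('pics/m4.png',np.hstack([a,b]))
for a in [(30,-47,146),(40,-47,139),(50,-47,132)]: print(a,pose(*a)[0].round(),row(*pose(*a)))
"
```

```text
[-0.56083894  0.32197802  1.7459684  -0.24304416  1.3374084   0.90637295]
(30, -47, 146) [ 397. -332.  252.] (array([ 0.001 , -0.1757, -0.002 ]), array([ 0.0042,  0.0011, -0.0318]))
(40, -47, 139) [ 418. -328.  276.] (array([ 0.0009, -0.3502, -0.0021]), array([ 0.016 ,  0.0011, -0.0615]))
(50, -47, 132) [ 444. -323.  296.] (array([ 0.0007, -0.5248, -0.0021]), array([ 0.034 ,  0.0011, -0.089 ]))
```

View pics/m4.png

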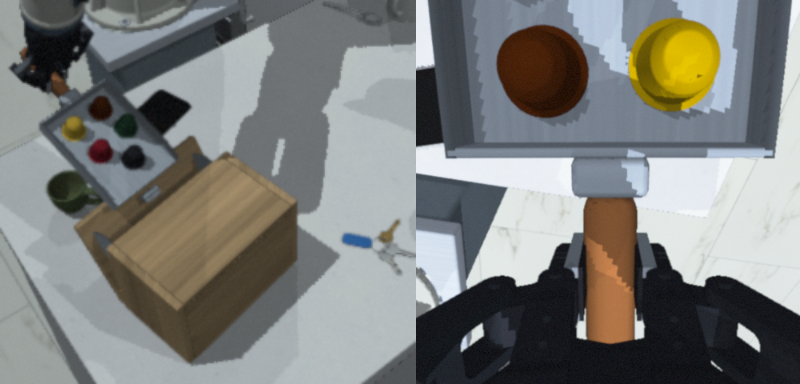

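The scene crop shows the lip (115,205)-(175,160) over the mouth with all five capsules in place. I'll measure the lip in the bin frame before tipping.

```bash
python3 -c "
from h import *
px=[(140+115/1.6,180+205/1.6),(140+175/1.6,180+160/1.6)]
ux=np.array([.9814,.192,0]); uy=np.array([-.192,.9814,0]); o=np.array([627.1,-286.8,0])
for q in onz('s4',px,152): print((q-o)@ux,(q-o)@uy)
snap('top','t4'); im=np.load('t4.npz')['im']
P=cloud('t4'); X=(P-o)@ux; Y=(P-o)@uy; Z=P[...,2]
for y0 in(-45,0,45):
  s=(abs(Y-y0)<5)&(X>-110)&(X<12); i=np.argsort(X[s]); print(y0,[(int(a),int(b)) for a,b in zip(X[s][i][::4],Z[s][i][::4])])
for x0 in (-62,-85):
  s=(abs(X-x0)<3)&(Z>100)&(abs(Y)<120); i=np.argsort(Y[s]); print(x0,[(int(a),int(b)) for a,b in zip(Y[s][i][::4],Z[s][i][::4])])
"
```

```text
-53.36868506412941 -53.99662196627841
-50.290717032671914 58.60758991416984
-45 [(-109, 173), (-106, 170), (-104, 176), (-102, 173), (-98, 173), (-96, 167), (-93, 168), (-91, 166), (-89, 166), (-85, 166), (-83, 160), (-81, 163), (-79, 163), (-76, 163), (-74, 162), (-72, 161), (-69, 158), (-66, 158), (-64, 160), (-62, 155), (-60, 155), (-58, 154), (-55, 149), (-52, 151), (-50, 152), (-41, 92), (-38, 85), (-35, 81), (-31, 70), (-28, 71), (-24, 61), (-20, 51), (-17, 49), (-12, 42), (-8, 32), (-4, 26), (-1, 155), (0, 24), (1, 163), (1, 160), (3, 30), (4, 160), (6, 30), (7, 159), (9, 33), (10, 161), (11, 30)]
0 [(-109, 174), (-109, 584), (-108, 176), (-107, 176), (-106, 581), (-105, 583), (-104, 581), (-103, 582), (-102, 579), (-102, 170), (-101, 578), (-100, 579), (-99, 575), (-98, 577), (-97, 574), (-97, 577), (-95, 573), (-94, 576), (-93, 570), (-92, 183), (-91, 571), (-90, 181), (-88, 187), (-86, 563), (-86, 564), (-84, 564), (-81, 561), (-77, 192), (-66, 156), (-63, 153), (-61, 155), (-59, 154), (-56, 155), (-54, 152), (-51, 151), (-49, 150), (-44, 137), (-41, 135), (-39, 131), (-37,
[... 1855 characters left out ...]
7), (116, 123)]
-85 [(-60, 182), (-58, 172), (-57, 174), (-55, 166), (-49, 166), (-45, 167), (-42, 165), (-36, 168), (-32, 164), (-28, 167), (-24, 167), (-20, 167), (-16, 166), (-12, 164), (-8, 164), (0, 564), (3, 564), (5, 568), (8, 570), (9, 196), (11, 567), (11, 567), (13, 195), (14, 571), (15, 572), (18, 574), (19, 189), (21, 188), (21, 574), (22, 182), (23, 188), (24, 180), (25, 569), (25, 178), (27, 577), (29, 164), (32, 165), (33, 577), (35, 167), (36, 167), (37, 162), (38, 582), (40, 166), (41, 583), (42, 167), (44, 580), (45, 167), (46, 582), (48, 581), (49, 584), (50, 584), (50, 582), (52, 585), (53, 571), (53, 569), (54, 583), (55, 553), (56, 584), (60, 185), (61, 172), (62, 182)]
```

```bash
python3 -c "
from h import *
ux=np.array([.9814,.192,0]); uy=np.array([-.192,.9814,0]); o=np.array([627.1,-286.8,0])
P=cloud('top0'); X=(P-o)@ux; Y=(P-o)@uy; Z=P[...,2]
for y0 in range(-30,31,4):
  s=(abs(Y-y0)<2)&(X>-90)&(X<-15)&(Z>20); i=np.argsort(X[s]); print(y0,[(int(a),int(b)) for a,b in zip(X[s][i],Z[s][i])])
"
```

```text
-30 [(-81, 140), (-79, 145), (-78, 135), (-76, 140), (-73, 140), (-71, 146), (-68, 139), (-65, 135), (-64, 133), (-63, 127), (-62, 131), (-61, 127), (-57, 120), (-56, 114), (-54, 115), (-54, 115), (-50, 101), (-46, 99), (-43, 96), (-43, 93), (-40, 91), (-39, 88), (-36, 83), (-35, 79), (-31, 73), (-28, 67), (-24, 60), (-20, 58), (-17, 51), (-16, 49)]
-26 [(-80, 138), (-80, 137), (-78, 140), (-75, 140), (-75, 138), (-73, 141), (-72, 139), (-71, 142), (-70, 140), (-69, 138), (-67, 137), (-67, 139), (-63, 131), (-60, 125), (-60, 123), (-56, 116), (-53, 114), (-53, 111), (-50, 106), (-49, 104), (-46, 101), (-46, 101), (-42, 94), (-35, 82), (-27, 67), (-26, 62), (-25, 60), (-23, 59), (-23, 62), (-19, 54), (-19, 54), (-17, 45), (-15, 46), (-15, 47)]
-22 [(-79, 142), (-78, 134), (-77, 142), (-77, 137), (-76, 136), (-74, 140), (-74, 138), (-72, 140), (-71, 138), (-69, 141), (-66, 138), (-66, 137), (-63, 130), (-62, 130), (-59, 125), (-59, 123), (-56, 118), (-55, 112), (-52, 109), (-51, 110), (-49, 106), (-48, 102), (-30, 74), (-25, 63), (-22, 60)]
-18 [(-81, 136), (-78, 137), (-76, 136), (-73
[... 4624 characters left out ...]
 125), (-57, 118), (-57, 118), (-55, 117), (-54, 113), (-53, 112), (-51, 111), (-50, 104), (-50, 104), (-48, 106), (-47, 106), (-44, 98), (-43, 94), (-42, 89), (-41, 97), (-41, 95), (-39, 86), (-36, 82), (-36, 83), (-33, 78), (-32, 75), (-28, 67), (-28, 67), (-24, 58), (-21, 56), (-18, 51), (-17, 48)]
30 [(-79, 134), (-79, 135), (-77, 136), (-77, 137), (-74, 134), (-73, 142), (-72, 142), (-70, 140), (-70, 142), (-67, 134), (-66, 134), (-64, 135), (-63, 129), (-63, 128), (-60, 123), (-59, 123), (-57, 120), (-53, 112), (-50, 110), (-46, 103), (-46, 98), (-42, 94), (-39, 86), (-38, 86), (-35, 83), (-34, 79), (-31, 75), (-30, 69), (-27, 64), (-24, 64), (-24, 62), (-20, 55), (-17, 51), (-16, 46)]
```

A catch block sits in the mouth's middle (x -50..-37, z up to 139), so I'll keep the lip at about z 150 and rotate about it.

```bash
python3 -c "
from h import *
p0,R0=cur(); 
for a in [(30,-48,151),(40,-47,151),(50,-46,150),(52,-46,150)]: print(a,pose(*a)[0].round(),row(*pose(*a)))
"
```

```text
(30, -48, 151) [ 396. -332.  257.] (array([ 0.0013, -0.1758, -0.0023]), array([ 0.0019,  0.0009, -0.0357]))
(40, -47, 151) [ 418. -328.  288.] (array([ 0.0011, -0.3503, -0.0024]), array([ 0.0123,  0.001 , -0.0723]))
(50, -46, 150) [ 445. -322.  314.] (array([ 0.0009, -0.5249, -0.0025]), array([ 0.0291,  0.001 , -0.1058]))
(52, -46, 150) [ 451. -321.  318.] (array([ 0.0009, -0.5598, -0.0025]), array([ 0.033 ,  0.001 , -0.1123]))
```

Scaled: -0.56 rad is -0.14.

Emit:
move_arm(
  motion=[
    [0,-0.044,0,0.002,0.001,-0.036,0.01],
    [0,-0.0875,0,0.012,0.001,-0.072,0.01],
    [0,-0.1313,0,0.029,0.001,-0.106,0.01],
    [0,-0.14,0,0.033,0.001,-0.112,0.01],
    [0,-0.14,0,0.033,0.001,-0.112,0.01],
    [0,-0.14,0,0.033,0.001,-0.112,0.01],
    [0,-0.14,0,0.033,0.001,-0.112,0.01],
    [0,-0.14,0,0.033,0.001,-0.112,0.01],
  ],
)

```text
clock: 11.95
eef_pos: [450.4, -321.6, 319.2]
tcp_rot: [3.136, 0.906, 0.187]
contact_force: [-0.9, 0.2, -1.6]
opening: 0.228
grasp_force: 113.2
```

```bash
python3 -c "
from h import *
print(sensors.sense()['qpos'])
snap('scene','s5'); snap('top','t5'); snap('wrist','w5')
a=cv2.imread('pics/s5.png')[180:420,140:400]; b=cv2.imread('pics/t5.png')[130:320,300:490]; c=cv2.imread('pics/w5.png')
a=cv2.resize(a,(400,369)); b=cv2.resize(b,(369,369)); c=cv2.resize(c,(266,200))
m=np.zeros((570,769,3),np.uint8); m[:369,:400]=a; m[:369,400:]=b; m[369:569,:266]=c; cv2.imwrite('pics/m5.png',m)
"
```

```text
[-0.36265499  0.60527861  1.32952019 -0.471894    1.98788201  1.00503764]
```

View pics/m5.png

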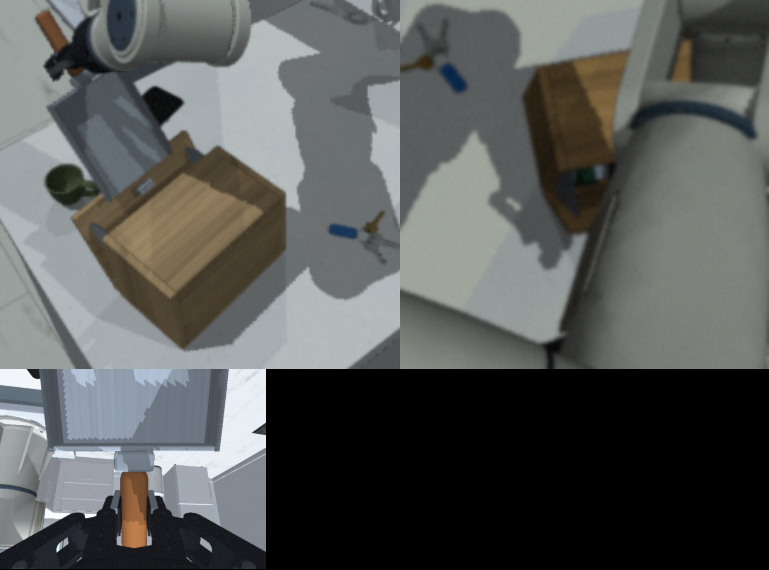

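The tray is empty (wrist inset), nothing lies on the worktop, and capsules show inside the mouth at (590,172). Retreating.

```bash
python3 -c "
from h import *
p0,R0=cur()
print(row(p0+[-30,-6,50],R0)); print(row(p0+[-80,-10,30],toolR(.1,-.4)));print(row([360,-250,260],toolR(-.1,0)))
print(row([453.6,6.4,110],toolR(-.278,0),([360,-250,260],toolR(-.1,0))))"
```

```text
(array([0., 0., 0.]), array([-0.0582,  0.0003, -0.0067]))
(array([0.0587, 0.5063, 0.0714]), array([-0.0732, -0.0053,  0.0449]))
(array([0.135 , 0.8998, 0.2697]), array([-0.0005, -0.0876,  0.0956]))
(array([0.   , 0.   , 0.178]), array([ 0.0675, -0.2645,  0.15  ]))
```

Scaled: 0.135 rad is 0.0338.

Emit:
move_arm(
  motion=[
    [0,0,0,-0.03,0,-0.003,0.01],
    [0,0,0,-0.058,0,-0.007,0.01],
    [0.005,0.0425,0.0075,-0.065,-0.002,0.01,0.01],
    [0.01,0.085,0.0125,-0.07,-0.004,0.03,0.01],
    [0.015,0.125,0.0175,-0.073,-0.005,0.045,0.01],
    [0.0225,0.16,0.035,-0.05,-0.03,0.06,0.01],
    [0.0275,0.1925,0.05,-0.025,-0.06,0.08,0.01],
    [0.0338,0.225,0.0675,0,-0.088,0.096,0.01],
  ],
)

```text
clock: 13.1
eef_pos: [359.4, -248.7, 258.7]
tcp_rot: [3.141, -0.004, -0.103]
contact_force: [-0.1, 0.5, -2.8]
opening: 0.232
grasp_force: 113.1
```

```bash
python3 -c "
from h import *
p0,R0=cur(); print(row([453.6,6.4,110],toolR(-.278,0)))
snap('top','t6'); b=cv2.imread('pics/t6.png')[120:320,330:490]
cv2.imwrite('pics/m6.png',cv2.resize(b,(480,600),interpolation=cv2.INTER_CUBIC))"
```

```text
(array([-0.0002, -0.0038,  0.175 ]), array([ 0.0669, -0.2635,  0.1489]))
```

View pics/m6.png

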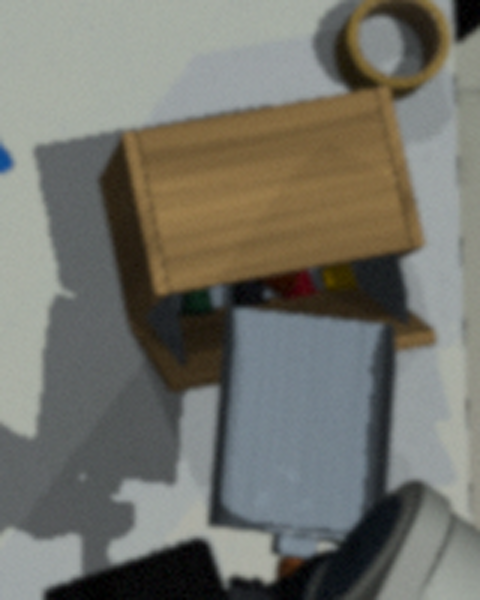

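Green, black, red and yellow are visible in the mouth at (195-340, 270-300); brown is presumably hidden behind them. The tray is empty, so back to its spot.

Scaled: 0.175 rad is 0.0438.

Emit:
move_arm(
  motion=[
    [0,0.0008,0.0075,0.01,-0.04,0,0.01],
    [0,0.0008,0.0163,0.025,-0.095,0,0.01],
    [0,0.0008,0.025,0.04,-0.15,0.01,0.01],
    [0,0.0008,0.035,0.055,-0.205,0.04,0.01],
    [0,0.0008,0.0413,0.063,-0.245,0.08,0.01],
    [0,0.0008,0.0438,0.067,-0.2635,0.12,0.01],
    [0,0.0008,0.0438,0.067,-0.2635,0.149,0.01],
    [0,0.0008,0.0438,0.067,-0.2635,0.149,0.01],
  ],
)

```text
clock: 14.15
eef_pos: [451.1, 6.2, 108.6]
tcp_rot: [3.14, 0.002, -0.274]
contact_force: [0.3, 0.4, -2.2]
opening: 0.231
grasp_force: 113.2
```

```bash
python3 -c "
from h import *
print(row([453.6,6.4,3.5],toolR(-.278,0)))
snap('wrist','w7'); snap('top','t7'); snap('scene','s7'); P=cloud('w7'); p=cur()[0]; print(p)
h=np.array([np.cos(-.278),np.sin(-.278)]); n=np.array([-h[1],h[0]])
X=(P[...,:2]-p[:2])@h; Y=(P[...,:2]-p[:2])@n
m=(X>58)&(X<125)&(abs(Y)<50); print('wrist floor',np.linalg.lstsq(np.c_[X[m],Y[m],np.ones(m.sum())],P[...,2][m],rcond=None)[0])
P=cloud('t7');X=(P[...,:2]-p[:2])@h; Y=(P[...,:2]-p[:2])@n
m=(X>60)&(X<205)&(abs(Y)<45)&(P[...,2]<140)&(P[...,2]>80);print('top floor',m.sum(),np.linalg.lstsq(np.c_[X[m],Y[m],np.ones(m.sum())],P[...,2][m],rcond=None)[0])
"
```

```text
(array([0.0017, 0.0023, 0.0043]), array([ 0.0025, -0.0011,  0.1051]))
[453.7507198    5.68305653 111.31482627]
wrist floor [-8.31670869e-03 -3.40762019e-04  1.10838210e+02]
top floor 1600 [-7.11713341e-03  5.99528141e-04  1.12643184e+02]
```

Scaled: 0.001 rad is 0.0003.

Emit:
move_arm(
  motion=[
    [0,0.0003,0,0.001,0,0.025,0.01],
    [0,0.0003,0,0.001,0,0.055,0.01],
    [0,0.0003,0,0.001,0,0.08,0.01],
    [0,0.0003,0,0.001,0,0.095,0.01],
    [0,0.0003,0,0.001,0,0.101,0.01],
    [0,0.0003,0,0.001,0,0.103,0.01],
    [0,0.0003,0,0.001,0,0.103,0.01],
  ],
)

```text
clock: 15.18
eef_pos: [454.7, 5.6, 7.7]
tcp_rot: [-3.141, -0.005, -0.275]
contact_force: [-0.1, 0.3, -2.3]
opening: 0.227
grasp_force: 113.3
```

Scaled: 0.002 rad is 0.0005.

Emit:
move_arm(
  motion=[
    [0,0.0005,0,0,0,0.002,0.01],
    [0,0.0005,0,0,0,0.0035,0.01],
    [0,0.0005,0,0,0,0.005,0.01],
    [0,0.0005,0,0,0,0.005,0.01],
  ],
)

```text
clock: 15.68
eef_pos: [454.2, 5.7, 2.8]
tcp_rot: [-3.141, -0.006, -0.275]
contact_force: [-4.8, 1.3, 14.4]
opening: 0.233
grasp_force: 115.8
```

Emit:
move_arm(
  motion=[
    [0,0,0,0,0,-0.002,0.01],
    [0,0,0,0,0,-0.002,0.055],
    [0,0,0,0,0,-0.002,0.055],
    [0,0,0,0,0,-0.002,0.055],
    [0,0,0,0,0,-0.002,0.055],
    [0,0,0,0,0,-0.03,0.055],
    [0,0,0,0,0,-0.09,0.055],
    [0,0,0,0,0,-0.15,0.055],
  ],
)

```text
clock: 16.68
eef_pos: [452.8, 5.8, 153.5]
tcp_rot: [3.141, -0.005, -0.275]
contact_force: [1.8, 0.4, 0.1]
opening: 0.645
grasp_force: 0.0
```

```bash
cat >> h.py <<'E'
ux=np.array([.9814,.192,0]); uy=np.array([-.192,.9814,0]); o=np.array([627.1,-286.8,0])
def binp(x,y,z): return o+x*ux+y*uy+[0,0,z]
E
python3 -c "
from h import *
print(row(binp(-135,25,200),toolR(.193,0)),binp(-135,25,200))
snap('top','t8'); P=cloud('t8')
h=np.array([np.cos(-.278),np.sin(-.278)]); n=np.array([-h[1],h[0]]); p=np.array([454.2,5.7])
X=(P[...,:2]-p)@h; Y=(P[...,:2]-p)@n; Z=P[...,2]
m=(X>60)&(X<205)&(abs(Y)<45)&(Z<140);print('tray floor',m.sum(),Z[m].max(),np.linalg.lstsq(np.c_[X[m],Y[m],np.ones(m.sum())],Z[m],rcond=None)[0])
X=(P-o)@ux;Y=(P-o)@uy
for y0 in(-70,60):
  s=(abs(Y-y0)<6)&(X>-110)&(X<20)&(Z<170)&(Z>15); i=np.argsort(X[s]); print(y0,[(int(a),int(b)) for a,b in zip(X[s][i][::4],Z[s][i][::4])])
"
```

```text
(array([ 0.0012, -0.0044, -0.4679]), array([ 0.1156,  0.273 , -0.0459])) [ 489.811 -288.185  200.   ]
tray floor 1149 13.857240279215603 [2.73381444e-03 3.37023208e-03 5.35234282e+00]
-70 [(-81, 133), (-79, 145), (-76, 133), (-75, 140), (-73, 139), (-70, 143), (-68, 138), (-65, 134), (-63, 129), (-61, 125), (-57, 120), (-55, 113), (-52, 110), (-50, 109), (-47, 100), (-45, 100), (-43, 94), (-40, 92), (-37, 86), (-34, 79), (-31, 72), (-28, 71), (-25, 60), (-22, 58), (-19, 53), (-15, 47), (-12, 41), (-10, 46), (-9, 47), (-8, 54), (-4, 53), (-3, 56), (-1, 152), (0, 162), (0, 164), (1, 53), (2, 162), (3, 157), (4, 159), (5, 160), (6, 163), (7, 158), (8, 162), (9, 51), (10, 53), (12, 162), (13, 164), (15, 161), (17, 160)]
60 [(-81, 136), (-79, 136), (-76, 138), (-74, 140), (-72, 142), (-71, 143), (-68, 139), (-66, 138), (-63, 128), (-60, 126), (-58, 123), (-56, 117), (-53, 114), (-50, 107), (-48, 103), (-45, 97), (-42, 98), (-39, 87), (-37, 83), (-35, 82), (-31, 76), (-27, 68), (-25, 64), (-22, 58), (-19, 49), (-15, 48), (-12, 39), (-10, 39), (-8, 54), (-6, 57), (-3, 58), (-1, 153), (0, 157), (0, 161), (1, 161), (2, 57), (3, 62), (4, 163), (5, 58), (6, 59), (8, 161), (9, 59), (9, 59), (11, 163), (12, 158), (14, 158), (17, 157), (18, 159)]
```

Scaled: -0.468 rad is -0.117.

Emit:
move_arm(
  motion=[
    [0,0,-0.015,0.014,0.034,-0.02,0],
    [0,0.001,-0.03,0.03,0.07,-0.046,0],
    [0,0.001,-0.045,0.045,0.11,-0.046,0],
    [0,0.001,-0.06,0.06,0.15,-0.046,0],
    [0,0.001,-0.075,0.077,0.19,-0.046,0],
    [0,0.001,-0.0925,0.095,0.23,-0.046,0],
    [0,0.001,-0.1075,0.11,0.26,-0.046,0],
    [0,0.001,-0.117,0.116,0.273,-0.046,0],
  ],
  grip_force=60,
)

```text
clock: 17.73
eef_pos: [490.7, -290.2, 198.4]
tcp_rot: [3.138, -0.009, 0.193]
contact_force: [-0.2, 0.2, 0.3]
opening: -0.004
grasp_force: 0.0
```

```bash
python3 -c "
from h import *
s=sensors.sense(); print(s['eef_pos'],s['opening'],s['qpos']); 
print('pre',row(binp(-125,25,115),toolR(.193,0)))
snap('wrist','w9')
a=cv2.imread('pics/t8.png')[180:260,370:480]; b=cv2.imread('pics/w9.png')
a=cv2.resize(a,(400,291),interpolation=cv2.INTER_CUBIC); b=cv2.resize(b,(400,300))
m=np.zeros((300,800,3),np.uint8); m[:291,:400]=cv2.convertScaleAbs(a,alpha=1.8); m[:,400:]=cv2.convertScaleAbs(b,alpha=1.3); cv2.imwrite('pics/m9.png',m)"
```

```text
[ 490.73154549 -290.16915311  198.43395251] -0.00361067710505412 [-0.53860227  0.29798067  1.79174369  0.00380126  1.04284417  0.83708108]
pre (array([ 0.0036, -0.0089,  0.0002]), array([ 0.0087, -0.0024,  0.0835]))
```

View pics/m9.png

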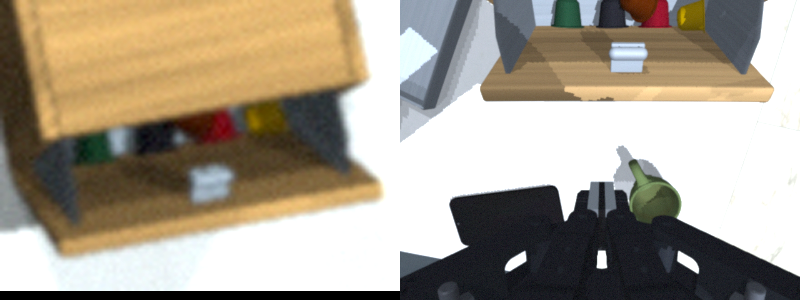

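All five capsules are in the bin: green, black, red and yellow in a row at (570-690,13), brown lying on top. Now lower to pushing height.

Scaled: -0.009 rad is -0.0023.

Emit:
move_arm(
  motion=[
    [0,-0.0023,0,0,-0.002,0.03,0],
    [0,-0.0023,0,0,-0.002,0.065,0],
    [0,-0.0023,0,0.005,-0.002,0.084,0],
    [0,-0.0023,0,0.009,-0.002,0.084,0],
    [0,-0.0023,0,0.009,-0.002,0.084,0],
  ],
)

```text
clock: 18.4
eef_pos: [501.1, -284.9, 115.9]
tcp_rot: [3.137, -0.001, 0.193]
contact_force: [-0.5, -0.4, -0.6]
opening: 0.002
grasp_force: 0.0
```

Emit:
move_arm(
  motion=[
    [0,0,0,0.01,0,0,0],
    [0,0,0,0.022,0,0,0],
    [0,0,0,0.032,0,0,0],
    [0,0,0,0.04,0,0,0],
    [0,0,0,0.048,0,0,0],
    [0,0,0,0.056,0,0,0],
    [0,0,0,0.063,0,0,0],
    [0,0,0,0.07,0,0,0],
  ],
)

```text
clock: 19.4
eef_pos: [569.1, -271.3, 115.7]
tcp_rot: [3.138, 0.0, 0.193]
contact_force: [-10.0, 2.2, 22.2]
opening: 0.004
grasp_force: 2.1
```

Emit:
move_arm(
  motion=[
    [0,0,0,-0.004,0,0,0],
    [0,0,0,-0.006,0,-0.01,0],
    [0,0,0,-0.006,0,-0.02,0],
    [0,0,0,0.002,0,-0.022,0],
    [0,0,0,0.008,0,-0.023,0],
    [0,0,0,0.014,0,-0.024,0],
    [0,0,0,0.019,0,-0.024,0],
    [0,0,0,0.022,0,-0.024,0],
  ],
)

```text
clock: 20.4
eef_pos: [590.4, -266.9, 138.5]
tcp_rot: [3.139, 0.0, 0.193]
contact_force: [-1.4, -0.1, -0.1]
opening: -0.002
grasp_force: 0.7
```

Emit:
move_arm(
  motion=[
    [0,0,0,0.003,0,0,0],
    [0,0,0,0.006,0,0,0],
    [0,0,0,0.009,0,0,0],
    [0,0,0,0.012,0,0,0],
    [0,0,0,0.012,0,0,0],
  ],
)

```text
clock: 21.02
eef_pos: [595.2, -265.8, 138.6]
tcp_rot: [3.141, 0.013, 0.194]
contact_force: [-30.5, -8.0, 19.6]
opening: 0.001
grasp_force: 15.8
```

```bash
python3 -c "
from h import *
p=cur()[0]-o; print('tcp bin',p@ux,p@uy,p[2], sensors.sense()['contact_force'])
for t in('top','scene'):
  snap(t,'x'+t); P=cloud('x'+t); X=(P-o)@ux;Y=(P-o)@uy;Z=P[...,2]
  for y0 in(-85,-55,80,100):
    s=(abs(Y-y0)<6)&(X>-90)&(X<20)&(Z<172)&(Z>90); i=np.argsort(X[s]); print(t,y0,[(int(a),int(b)) for a,b in zip(X[s][i][::2],Z[s][i][::2])])
"
```

```text
tcp bin -27.320181030887284 26.70378765555831 138.62654756509454 [-30.54768741  -8.00221076  19.62458054]
top -85 []
top -55 []
top 80 [(-15, 132), (-15, 123), (-15, 126), (-15, 117), (-15, 137), (-14, 152), (-14, 146), (-14, 109), (-14, 155), (-13, 154), (-13, 157), (-12, 157), (-11, 160), (-10, 163), (-9, 160), (-8, 158), (-7, 164), (-5, 161), (-4, 160), (-3, 162), (-2, 162), (-1, 161), (0, 159), (0, 164), (2, 159), (3, 158), (3, 161), (4, 163), (5, 165), (7, 159), (7, 164), (8, 161), (9, 160), (10, 159), (11, 159), (12, 161), (13, 164), (15, 156), (16, 160), (16, 164), (17, 161), (19, 159), (19, 163)]
top 100 [(-15, 155), (-15, 117), (-15, 147), (-15, 101), (-15, 104), (-14, 119), (-14, 132), (-14, 153), (-14, 112), (-13, 160), (-13, 156), (-12, 155), (-11, 157), (-10, 162), (-9, 159), (-8, 161), (-7, 159), (-6, 158), (-5, 159), (-4, 161), (-3, 159), (-2, 159), (-1, 157), (0, 154), (0, 164), (1, 160), (2, 163), (4, 159), (5, 159), (6, 156), (7, 161), (7, 165), (9, 158), (10, 162), (10, 163), (12, 161), (13, 159), (14, 158), (15, 158), (16, 159), (17, 160), (17, 162), (19, 164)]
sc
[... 837 characters left out ...]
 160), (18, 161), (19, 159)]
scene 80 [(-14, 160), (-14, 158), (-12, 155), (-11, 158), (-11, 159), (-8, 158), (-7, 160), (-6, 157), (-6, 155), (-5, 160), (-4, 160), (-3, 156), (-1, 157), (0, 159), (1, 159), (2, 158), (2, 162), (4, 160), (7, 162), (8, 160), (9, 162), (10, 162), (11, 159), (12, 160), (13, 160), (14, 159), (15, 162), (15, 159), (17, 156), (18, 157)]
scene 100 [(-16, 155), (-16, 158), (-13, 160), (-10, 160), (-9, 162), (-9, 159), (-8, 158), (-7, 163), (-6, 158), (-5, 159), (-3, 160), (-1, 158), (0, 161), (1, 158), (1, 162), (2, 158), (2, 154), (4, 158), (6, 158), (8, 160), (9, 159), (9, 160), (11, 159), (12, 158), (13, 159), (15, 160), (15, 157), (16, 157), (19, 157), (19, 160)]
```

The panel stands vertical at x = -14 (shut) with a firm 30 N stop. Backing off to check that it holds.

Emit:
move_arm(
  motion=[
    [0,0,0,-0.012,0,0,0],
    [0,0,0,-0.03,0,0,0],
    [0,0,0,-0.07,0,0,0],
    [0,0,0,-0.1,0,-0.04,0],
    [0,0,0,-0.12,0,-0.09,0],
    [0,0,0,-0.14,0,-0.14,0],
    [0,0,0,-0.16,0,-0.15,0],
    [0,0,0,-0.16,0,-0.15,0],
  ],
)

```text
clock: 22.12
eef_pos: [443.9, -295.1, 289.3]
tcp_rot: [3.137, -0.001, 0.192]
contact_force: [-0.0, 0.3, 0.1]
opening: -0.001
grasp_force: 0.0
```

```bash
python3 -c "
from h import *
print(sensors.sense()['contact_force'])
for t in('top','scene'):
  snap(t,'y'+t); P=cloud('y'+t); X=(P-o)@ux;Y=(P-o)@uy;Z=P[...,2]
  s=(abs(Y)<105)&(X>-90)&(X<-5)&(Z<172)&(Z>100); print(t,s.sum(),np.percentile(X[s],[0,2,10,50]))
a=cv2.imread('pics/ytop.png')[90:370,110:500]; b=cv2.imread('pics/yscene.png')[140:480,100:520]
cv2.imwrite('pics/m10.png',np.hstack([cv2.resize(a,(400,287)),cv2.resize(b,(400,324))[:287]]))"
```

```text
[-0.01577696  0.32575732  0.1490941 ]
top 617 [-36.1458209  -31.11740966 -15.71972373 -14.04169216]
scene 386 [-18.09228414 -16.48536272 -15.35388926 -10.00035855]
```

View pics/m10.png

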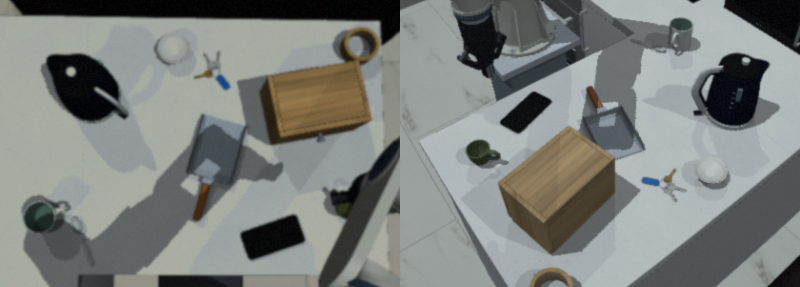

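The bin is shut: panel at x = -14, with only the knob showing at (320,137). The tray lies flat and empty at (215,155), and kettle and mugs stand untouched.

```bash
python3 -c "
from rig import order
print(order.sign_off())"
```

```text
the job is handed in; nothing more can be done
None
```

The job is handed in: all five capsules are in the bin, the empty tray is flat on the worktop where it started, the bin's front is shut and stayed shut after I backed off, and the kettle and mugs weren't moved.

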